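# Weigh a pail of polished levers on a hand scale

### The job

Weigh the pail: take the hand scale off its stand, catch the pail's bail with the hook and draw up gently until it carries about 2 newtons with the pail still standing; pause there for about a second and a half. Then lift slowly until the pail just clears the bench, by a centimetre or so and never more than three, and let it hang still for about two seconds. Lower it gently onto its spot, unhook it and hang the scale back in the stand; touch the pail only with the scale, do not jerk, drag or tip it, and leave the rest alone.

Things in the scene. Friction and masses are not known exactly. Their poses are not given: they have to be found in the camera images.
- scale: Sprung hand scale, hanging upright in the stand; 200 g with hook. Origin: centre of its black handle bar, 116 mm long (along its y), 20 mm thick (x), 22 mm high; grip it in the middle across the 20 mm, from above. Below the bar a flat aluminium case (50 mm along y, 20 mm thick) reaches 99 mm below the origin. A hook hangs from the case on a soft spring: 5 to 15 mm per N, 85 mm at most.
- case_foot (a point): Centre of the case's underside, fixed to the case, 99 mm below the scale's origin. The hook hangs out of it on the spring; unloaded, measured down from here: top of the free tip 40 mm, seat where the wire comes to lie (upper face) 60 mm, lowest point 66 mm. The 40 g hook cannot be pushed up into the case. How far the spring is drawn out is not measured.
- grip (a point): The scale's origin again, middle of the bar. The hook, of 6 mm round wire, lies in the scale's y-z plane and is open upwards: free tip at y = -16 mm, shank at y = +13 mm from 11 mm below the case downwards, seat at y = 0. It catches a wire by moving tip first (to the scale's -y) below the wire and then rising; to let go, sink below the wire and draw back to +y.
- stand: Fixed grey stand; origin on the bench under its centre, base plate 90 x 130 x 5 mm. Two posts 14 mm wide at y = +47 and -47 mm, 165 mm high, on which the bar's ends rest between cheeks reaching 175 mm, 27 mm apart (in x). The scale leaves it straight upwards, 175 mm until the hook clears the posts; stand and scale have the same axes at the start.
- pail: Round steel pail of brass levers, 68 mm across at the foot, 80 mm at the rim, 45 mm high, standing on the bench; origin: centre of its underside, z up. Its weight is not known beforehand (3.3 to 7 N).
- bail_axis (a point): Middle of the pivot line of the pail's wire bail (5 mm round), 42 mm above the underside; the line runs along the pail's x, ears at x = +-46 mm. Upright, the bail arches over the pail to 55 mm above this point (wire centre, at the middle). At the start it leans up to 0.45 rad to the pail's +y or -y, which is not measured; it swings easily, to 0.6 rad each way.
- steel_block: Bystander: bare steel block, 90 x 45 x 38 mm high.
- fluid_jar: Bystander: white jar, 60 mm across, 75 mm high.
- red_can: Bystander: red can, 72 mm across, 120 mm high.
- screwdriver: Bystander: screwdriver lying on the bench.
- brass_lever: Bystander: small bent brass lever lying flat, about 75 mm long, 7 mm thick.
- buff_wheel: Bystander: grey buffing wheel lying flat, 100 mm across, 22 mm high.
- wrench: Bystander: steel wrench lying on the bench.
Not all that is in view belongs to the job. What is shaped like the pail but blue is not meant. There is more than one size of the scale; the one meant has the size given above.

How it is judged:
On the way, in this order (a step that is already met when the one before it is completed fails the run):
1. the scale is out of its stand, its hook not yet on the pail (distance of scale from where it was at the start of the episode above 0.05 m and contact force between scale and pail below 0.1 N and height (world z) of pail below 0.003 m), for 0.2 s.
2. the hook carries about 2 N (1.3 to 2.7 N) for a second, the pail still standing on the bench (contact force between scale and pail between 1.3 and 2.7 N and height (world z) of pail below 0.003 m and angle between pail's own z axis and vertical below 0.06 rad), for 1 s.
3. the pail hangs level and still from the hook, 6 to 22 mm clear of the bench, for a second (contact force between scale and pail above 2.5 N and height (world z) of pail between 0.006 and 0.022 m and angle between pail's own z axis and vertical below 0.12 rad and linear speed of pail below 0.03 m/s), for 1 s.
At the end, for the whole second after the job is handed in: The pail stands on the bench, upright and at rest within 40 mm of where it was, off the hook; the scale hangs in its stand again at rest and upright, its bar on both posts (within 8 mm across and 13 mm along the bar, 6 mm in height) with the gripper off it (height (world z) of pail below 0.003 m and angle between pail's own z axis and vertical below 0.06 rad and distance of pail from where it was at the start of the episode below 0.04 m and linear speed of pail below 0.02 m/s and contact force between scale and pail below 0.1 N and linear speed of scale below 0.03 m/s and x of scale in the frame of stand between -0.008 and 0.008 m and y of scale in the frame of stand between -0.013 and 0.013 m and z of scale in the frame of stand between 0.17 and 0.182 m and angle between scale's own z axis and vertical below 0.08 rad); the robot touches nothing.
It fails at once if the pail is raised more than 35 mm (height (world z) of pail above 0.035 m).
It fails at once if the pail is jerked, dropped or pressed (over 10 N between scale and pail, or the pail faster than 0.2 m/s) (contact force between scale and pail above 10 N or linear speed of pail above 0.2 m/s).
It fails at once if the pail is dragged more than 45 mm from its spot, or tipped more than 0.3 rad (distance of pail from where it was at the start of the episode above 0.045 m or angle between pail's own z axis and vertical above 0.3 rad).
It fails at once if the robot touches the pail itself (contact force between any of the fingers, the arm and pail above 1 N).
It fails at once if a bystander is shifted more than 20 mm (distance of any of steel_block, fluid_jar, red_can, screwdriver, brass_lever, buff_wheel, wrench from where it was at the start of the episode above 0.02 m).
It also fails if it takes over 72 s, if anything falls off the work surface, if the arm or the gripper's body presses on something with over 40 N, if the wrist force passes 120 N, or if a joint passes its speed limit or range.

### The arm

A 7-joint arm with a two-finger parallel gripper is mounted at the origin on the work surface. World frame = base frame: x ahead of the robot, y to its left, z up, the work surface at z = 0. Lengths are in m, angles in rad, forces in N, time in s.
With the tool pointing down it reaches from about 0.425 to 1.025 m from the base axis. Payload 9.4 kg.
Tool frame: the origin (TCP) lies midway between the tips of the shut fingers; the grasp point (between the pads) lies 19 mm behind it; x points along the fingers, y is the direction in which the jaws open and shut, and the axes are right-handed (so a half turn about x gives the same grasp; the last joint's range is limited). The gripper opens to 85 mm and grips with 20 to 120 N. Pads are 22 mm wide; open, the fingers measure 114 mm over their backs; the gripper's body (76 mm by 85 mm) begins 54 mm behind the grasp point. The pads swing forward as they close: fully open they stand 13 mm farther back than shut.
Start: joints at [-1.421, 0.599, -0.003, 1.599, 0.002, 0.943, -0.08], TCP at [0.163, 0.706, 0.231] pointing down, gripper open.
Joint ranges: [-2.57, 2.57], [-0.35, 1.97], [-1.29, 1.29], [0.11, 2.56], [-1.05, 4.19], [0.11, 1.86], [-2.63, 2.63]. Speed limits (rad/s): [2.22, 2.22, 3.01, 3.01, 3.14, 3.14, 3.14].

### API

Orientations are given as a rotation vector (axis times angle).
In Python, from rig import get_obs, get_image, hand_in, look_for, landmark_of gives the robot as it stands.
- The arm moves only by the shell command python3 -m crank 'ROWS' [OPENING] [FORCE]. ROWS is JSON, one flat list of numbers, 6 for each row, row after row: the shift along the tool's x, y, z in mm, then the turn, a rotation vector about the tool's x, y, z in degrees. A call has 1 to 5 rows; each row is the pose to reach, as a shift and turn from the pose commanded when the call began, along the tool's axes at that moment; what a row does not reach only later rows make up. A row lasts 1/10 s, in which the tool goes at most 50 mm and 8.59 degrees, less where a joint would pass 70% of its speed; a pose out of reach is approached as far as the arm can. A call with a gripper value outside its range is refused whole. OPENING is the closure, from 0 (fully open) to 1 (shut), set as the call begins (- or left out, the last holds). The fingers move at their own pace and stop on an object; FORCE is the grip in N (left out, the last holds). Time passes only in rows, so rows that repeat a pose let the fingers close. It gives the time, the measured TCP pose, the force and the opening at its end, in the units of the state.
- get_obs(): the state, without advancing time (a new reading comes with each control period).
- get_image(name): name is "scene" or "side" or "wrist"; returns a dict with "color" (480x640x3 uint8, red, green, blue), "range_z" (480x640 float32, m along the optical axis (not along the pixel's ray), 0 where there is no reading), "fx", "fy", "cx", "cy" (pixels), "R" (3x3) and "t" (3): a world point X has camera coordinates R X + t. Camera axes: x right, y down, z forward; pixel columns grow to the right and rows downward; lengths in m; the calibration is good to about 2 mm. The wrist camera is an equidistant fisheye: a pixel r from the principal point sees the ray r / f radians off the axis. A picture is of the moment at which its call begins.
- hand_in(): hands the job in, once; it reports no verdict.
Trained networks look in a picture, given as the dict that the camera call returned (one of the last four; its "shot" number tells which), for a name from the list of things; names that differ only in an ending like _2 or _b are one class to them, and where a whole thing is asked for, a point or a joint stands for the part that bears it (a point fixed in the world has none). Each returns a list of dicts, best first, with "confidence" (0 to 1); they miss things now and then, are a little off and sometimes report something else, mostly with a low value. They report only what shows in the picture. A call takes as long as a camera call. They do not tell look-alikes from the thing itself.
- look_for(label, picture): "position" ([column, row] in pixels, amid what is visible of it).
- landmark_of(label, picture): "position" ([column, row] in pixels: a listed point, or the origin of a listed thing).
The state is a dict: "time": time; "joint_positions": joint angles; "qvel": joint speeds; "effort": joint torques, N m; "position": TCP position; "ee_rot": TCP orientation; "wrist_force": force on the tool from outside, world axes, zero at the start; "wrist_torque": the same for the moment, N m; "width": opening from 0.0 (shut) to 1.0 (fully open).
Only numpy, scipy, OpenCV 4.12 (cv2) and the standard library are available. Lean on these libraries where they do the work, as an engineer would, in place of code of your own. Each camera call takes 0.05 s, during which the arm holds its last target. There are 200 camera calls.

## Working session

There is one attempt and no reset: what is moved stays moved. The work goes in short steps, Python scripts to look and compute and a shell command to move; the robot and the scene stay as the last step left them, time stands still between calls to the robot, and variables do not carry over. Pictures are saved under pics/ and viewed, about 8 in all and at most 12, crops included, and the job is handed in when it is done.

```bash
mkdir -p pics; ls; cat > h.py <<'E'
import numpy as np,cv2
from scipy.spatial.transform import Rotation as Ro
from rig import *
def px2w(im,u,v,z=None,d=None):
    r=np.array([(u-im['cx'])/im['fx'],(v-im['cy'])/im['fy'],1.])
    R,t=np.array(im['R']),np.array(im['t']); c=-R.T@t; w=R.T@r
    if z is not None: return c+w*(z-c[2])/w[2]
    return c+w*d
def dep(im,u,v): return float(im['range_z'][int(round(v)),int(round(u))])
def w2px(im,X):
    p=np.array(im['R'])@np.array(X)+np.array(im['t']); return [p[0]/p[2]*im['fx']+im['cx'],p[1]/p[2]*im['fy']+im['cy']]
def save(im,n,box=None,s=1):
    a=im['color'][...,::-1]
    if box: a=a[box[1]:box[3],box[0]:box[2]]
    cv2.imwrite('pics/'+n,cv2.resize(a,None,fx=s,fy=s,interpolation=cv2.INTER_CUBIC))
E
python3 - <<'E'
from h import *
o=get_obs(); print({k:np.round(v,3).tolist() for k,v in o.items()})
for n in ('scene','side'):
    im=get_image(n); save(im,n+'1.png'); print(n,-np.array(im['R']).T@im['t'])
    for l in ['scale','stand','pail','bail_axis','case_foot','grip','red_can','fluid_jar','buff_wheel','steel_block']:
        for f in ([look_for,landmark_of]):
            try: r=f(l,im)
            except Exception as e: r=[];print(e)
            for q in r[:3]:
                u,v=q['position']; D=dep(im,u,v) if 0<=u<640 and 0<=v<480 else 0
                print(l,f.__name__[:4],np.round([u,v],0),round(q['confidence'],2),np.round(px2w(im,u,v,d=D),3) if D else None)
E
```

```text
pics
{'time': 0.0, 'joint_positions': [-1.421, 0.6, -0.003, 1.6, 0.002, 0.943, -0.08], 'qvel': [-0.0, 0.001, 0.0, 0.0, 0.0, 0.002, 0.0], 'effort': [0.001, -77.644, 1.565, -25.799, 0.012, 0.009, 0.0], 'position': [0.163, 0.706, 0.23], 'ee_rot': [0.177, 1.563, -0.179], 'wrist_force': [-0.273, 0.148, 0.385], 'wrist_torque': [0.056, -0.007, -0.035], 'width': 0.995}
scene [1.15761962 0.73093485 0.79721381]
scale call [257. 187.] 0.88 [ 0.595 -0.21   0.159]
scale call [340. 211.] 0.59 [ 0.369 -0.179  0.025]
scale call [336. 215.] 0.85 [ 0.386 -0.173  0.023]
scale call [258. 177.] 0.76 [ 0.593 -0.209  0.186]
stand call [261. 226.] 0.57 [ 0.557 -0.268  0.002]
stand call [260. 241.] 0.76 [ 0.595 -0.214  0.003]
pail call [428. 288.] 0.91 [0.421 0.181 0.036]
pail call [373. 311.] 0.84 [0.566 0.167 0.041]
pail call [427. 300.] 0.97 [0.449 0.207 0.037]
pail call [370. 322.] 0.64 [0.595 0.188 0.042]
pail call [258. 243.] 0.21 [ 0.601 -0.21   0.002]
bail_axis call [430. 289.] 0.84 [0.419 0.186 0.035]
bail_axis call [367. 315.] 0.64 [0.581 0.165 0.036]
bail_axis call [370. 312.] 0.94 [0.569 0.159 0.
[... 2701 characters left out ...]
grip call [305. 374.] 0.62 [ 0.367 -0.202  0.03 ]
red_can call [351. 216.] 0.59 [0.776 0.109 0.078]
red_can call [308. 289.] 0.55 [ 0.563  0.024 -0.005]
red_can call [397. 278.] 0.22 [ 0.578 -0.22   0.153]
red_can call [351. 235.] 0.77 [0.777 0.107 0.023]
fluid_jar call [407. 250.] 0.83 [ 0.769 -0.09   0.075]
buff_wheel call [467. 330.] 0.87 [ 0.703 -0.314  0.017]
buff_wheel call [470. 332.] 0.9 [ 0.701 -0.322  0.017]
buff_wheel call [279. 263.] 0.19 [0.557 0.129 0.018]
steel_block call [344. 272.] 0.8 [ 0.631 -0.024  0.037]
steel_block call [399. 275.] 0.61 [ 0.579 -0.224  0.161]
steel_block call [346. 274.] 0.8 [ 0.628 -0.03   0.037]
steel_block call [394. 337.] 0.72 [ 0.584 -0.224  0.005]
```

View pics/scene1.png

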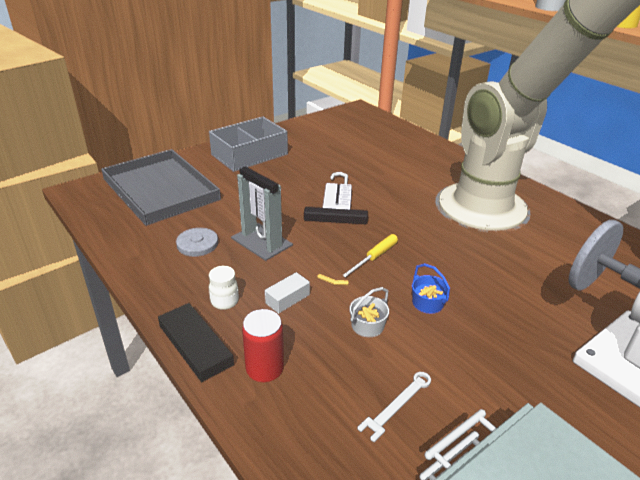

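View pics/side1.png

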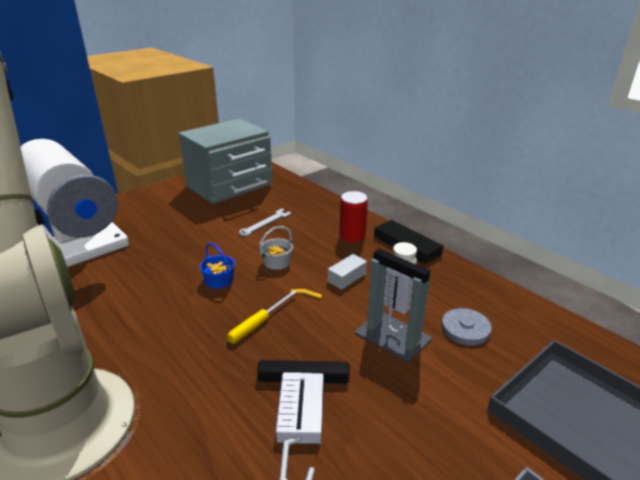

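Candidates for the scale: the one hanging in the stand at scene (258,177) and side (401,262), and the larger one lying on the bench at scene (336,215). For the pail: steel at scene (370,315) and blue at (430,290). I choose the scale in the stand and the steel pail, and will fit both from the depth images.

```bash
cat >> h.py <<'E'
def cloud(im):
    d=im['range_z']; v,u=np.nonzero(d>0); D=d[v,u].astype(float)
    C=np.c_[(u-im['cx'])/im['fx']*D,(v-im['cy'])/im['fy']*D,D]
    return (C-im['t'])@np.array(im['R']), im['color'][v,u].astype(int), np.c_[u,v]
def sel(P,c,r,z0,z1): return (np.hypot(P[:,0]-c[0],P[:,1]-c[1])<r)&(P[:,2]>z0)&(P[:,2]<z1)
def circ(P):
    x=np.linalg.lstsq(np.c_[2*P[:,:2],np.ones(len(P))],(P[:,:2]**2).sum(1),rcond=None)[0]
    return x[:2],np.sqrt(x[2]+x[:2]@x[:2])
E
python3 - <<'E'
from h import *
for n in ('scene','side'):
    im=get_image(n); P,C,U=cloud(im)
    m=sel(P,(.588,-.213),.09,.16,.22)&(C.max(1)<60); B=P[m]
    mu=B.mean(0); w,V=np.linalg.eigh(np.cov((B-mu).T)); a=V[:,2]; s=(B-mu)@a
    print(n,'bar',len(B),mu.round(4),'dir',a.round(3),'ang',np.degrees(np.arctan2(a[1],a[0])).round(1),'ends',np.percentile(s,[1,99]).round(3),'z',np.percentile(B[:,2],[1,50,99]).round(4), 'mid',(mu+a*np.percentile(s,[0.5,99.5]).mean()).round(4))
    t=B[B[:,2]>np.percentile(B[:,2],99)-.004]; (c,sz,an)=cv2.minAreaRect(t[:,:2].astype(np.float32)); print('  top rect',np.round(c,4),np.round(sz,3),round(an,1))
    b=P[sel(P,(.588,-.213),.09,.002,.012)]; print('  base',len(b),cv2.minAreaRect(b[:,:2].astype(np.float32)))
    q=sel(P,(.585,.178),.06,.037,.05)&(np.ptp(C,axis=1)<40); R=P[q]; print('  rim',len(R),circ(R),np.percentile(R[:,2],[50,95]))
    f=sel(P,(.585,.178),.06,-.01,.2); print('  tableZ', np.median(P[sel(P,(.585,.178),.12,-.02,.02)][:,2]))
    q=sel(P,(.585,.178),.085,.056,.2)&(np.ptp(C,axis=1)<60); W=P[q]; print('  bail',len(W)); 
    o=np.argsort(W[:,2]); print(np.c_[W[o],U[q][o]].round(4)[::max(1,len(o)//22)].tolist())
    save(im,n+'c.png',(330,270,420,345) if n=='scene' else (240,215,320,285),4)
E
python3 -c "
import cv2,numpy as np
a=cv2.imread('pics/scenec.png');b=cv2.imread('pics/sidec.png');h=300
cv2.imwrite('pics/c.png',np.hstack([cv2.resize(a,(400,300)),cv2.resize(b,(400,300))]))"
```

```text
scene bar 328 [ 0.593  -0.2075  0.1785] dir [-0.182  0.983 -0.021] ang 100.5 ends [-0.061  0.051] z [0.1652 0.1791 0.1875] mid [ 0.5941 -0.2134  0.1786]
  top rect [ 0.5908 -0.2118] [0.017 0.109] 8.2
  base 729 ((0.5971286296844482, -0.21304962038993835), (0.14983971416950226, 0.1572408378124237), 30.777437210083008)
  rim 271 (array([0.5725514 , 0.15999292]), np.float64(0.03810112846067712)) [0.04221897 0.04574153]
  tableZ -0.0012475542461373495
  bail 135
[[0.5241, 0.1608, 0.0564, 387.0, 295.0], [0.6156, 0.1636, 0.0597, 354.0, 313.0], [0.614, 0.1614, 0.0625, 354.0, 311.0], [0.6181, 0.1627, 0.0684, 353.0, 310.0], [0.525, 0.1626, 0.0716, 388.0, 290.0], [0.528, 0.1627, 0.0732, 387.0, 290.0], [0.5275, 0.1619, 0.0751, 387.0, 289.0], [0.5349, 0.1636, 0.0774, 385.0, 290.0], [0.6089, 0.163, 0.0793, 357.0, 304.0], [0.6031, 0.1648, 0.0827, 360.0, 302.0], [0.6009, 0.1651, 0.0843, 361.0, 301.0], [0.6033, 0.1618, 0.0859, 359.0, 300.0], [0.5474, 0.164, 0.0868, 381.0, 289.0], [0.5936, 0.1622, 0.0888, 363.0, 297.0], [0.5962, 0.1621, 0.0901, 362.0, 297.0], [0.5885, 0.1651, 0.0908, 366.0, 296.0], [
[... 1068 characters left out ...]
602, 0.077, 263.0, 240.0], [0.5313, 0.1599, 0.0783, 262.0, 240.0], [0.6053, 0.1581, 0.082, 287.0, 229.0], [0.6074, 0.1608, 0.0829, 287.0, 228.0], [0.5359, 0.1617, 0.0841, 263.0, 237.0], [0.6033, 0.1594, 0.085, 286.0, 228.0], [0.5396, 0.1625, 0.0879, 264.0, 235.0], [0.5981, 0.1605, 0.0893, 284.0, 227.0], [0.5954, 0.1609, 0.0901, 283.0, 227.0], [0.5499, 0.1603, 0.0905, 268.0, 233.0], [0.5898, 0.1615, 0.0919, 281.0, 227.0], [0.5536, 0.1653, 0.0924, 268.0, 231.0], [0.5562, 0.1607, 0.0935, 270.0, 231.0], [0.5629, 0.1657, 0.0944, 271.0, 229.0], [0.572, 0.1618, 0.0955, 275.0, 228.0], [0.565, 0.1603, 0.096, 273.0, 229.0], [0.5699, 0.167, 0.0968, 273.0, 227.0], [0.5653, 0.1605, 0.0986, 273.0, 228.0]]
```

View pics/c.png

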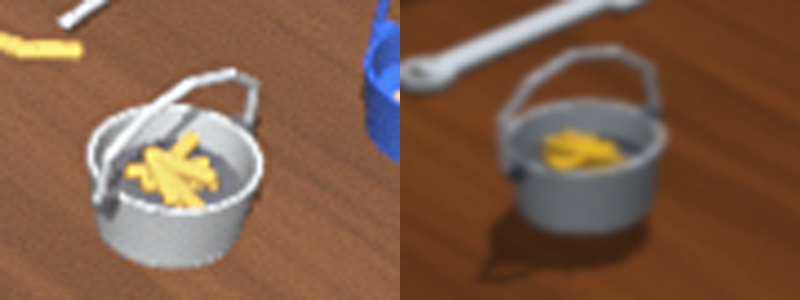

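```bash
python3 - <<'E'
from h import *
a=cv2.resize(cv2.imread('pics/scene1.png')[155:265,215:305],(400,489),interpolation=cv2.INTER_CUBIC)
b=cv2.resize(cv2.imread('pics/side1.png')[245:365,350:440],(400,533),interpolation=cv2.INTER_CUBIC)[:489]
cv2.imwrite('pics/s.png',np.hstack([a,b]))
o=get_obs(); print(Ro.from_rotvec(o['ee_rot']).as_matrix().round(3))
for n in ('scene','side'):
    im=get_image(n)
    for s in(1,-1):
        y=np.array([np.cos(np.radians(98.2)),np.sin(np.radians(98.2))])*s
        for nm,d,z in(('tip',-.016,.176-.099-.04),('shank',.013,.03)): print(n,s,nm,np.round(w2px(im,[*(np.array([.589,-.215])+d*y),z]),1))
E
```

```text
[[ 0.     0.225  0.974]
 [ 0.     0.974 -0.225]
 [-1.     0.     0.   ]]
scene 1 tip [256.6 226.2]
scene 1 shank [264.5 233.4]
scene -1 tip [265.2 231.5]
scene -1 shank [257.5 229. ]
side 1 tip [400.5 325.1]
side 1 shank [388.3 321.5]
side -1 tip [387.3 318.2]
side -1 shank [399.  327.1]
```

View pics/s.png

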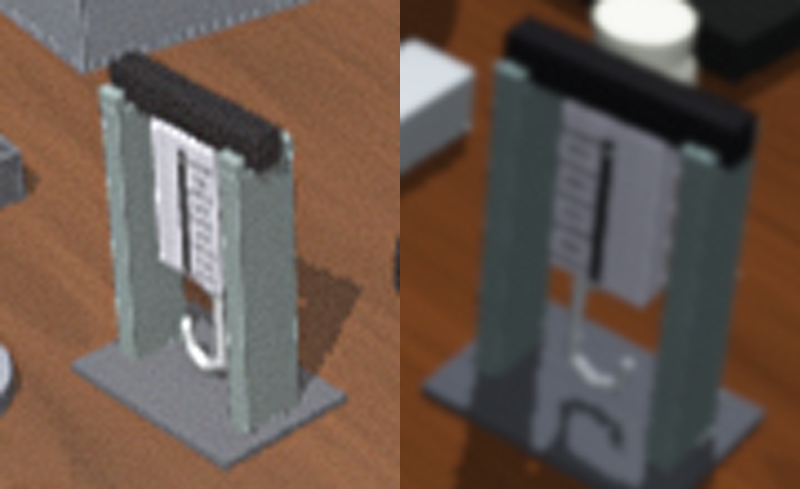

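The hook's free tip shows left of the shank in the scene crop (185 against 225) and right of it in the side crop (630 against 575). So scale +y points at about 98° in the world, and the tip faces away from the pail. I'll start the reach with a swing towards a point above the stand.

```bash
cat > to.py <<'E'
# usage: to.py x y z yaw_of_tool_y_deg -> shift/turn in tool axes (mm, deg) from measured pose
import sys; from h import *
o=get_obs(); R=Ro.from_rotvec(o['ee_rot']); x,y,z,p=map(float,sys.argv[1:5]); c,s=np.cos(np.radians(p)),np.sin(np.radians(p))
T=np.array([[0,c,s],[0,s,-c],[-1,0,0]])
print('t',o['time'],'pos',np.round(o['position'],4),'yaw',np.degrees(np.arctan2(*R.as_matrix()[1::-1,1])).round(2),'F',np.round(o['wrist_force'],2),'w',round(o['width'],3))
print('shift',(1000*R.inv().apply(np.array([x,y,z])-o['position'])).round(1),'turn',np.degrees((R.inv()*Ro.from_matrix(T)).as_rotvec()).round(2))
E
python3 -m crank '[-10,-24,43,8,0,0,-20,-48,86,16,0,0,-30,-73,129,24,0,0,-36,-98,172,32,0,0,-42,-122,215,40,0,0]'
python3 to.py .589 -.215 .33 8.2
```

```text
time: 2.8
position: [0.3456, 0.5384, 0.2739]
ee_rot: [0.727, 1.446, -0.725]
wrist_force: [0.1, 0.7, 0.1]
width: 1.0
t 2.8 pos [0.3456 0.5384 0.2739] yaw 36.69 F [0.12 0.67 0.05] w 1.0
shift [ -56.7 -254.9  749.6] turn [28.49 -0.03 -0.03]
```

```bash

python3 -m crank '[-4,-16,46,6,0,0,-8,-32,92,12,0,0,-12,-48,138,18,0,0,-15,-64,184,24,0,0,-18,-79,231,28.5,0,0]'
python3 to.py .589 -.215 .33 8.2
```

```text
time: 3.3
position: [0.4206, 0.3061, 0.2916]
ee_rot: [1.103, 1.274, -1.101]
wrist_force: [1.2, 0.3, -0.0]
width: 1.006
t 3.3 pos [0.4206 0.3061 0.2916] yaw 8.29 F [ 1.23  0.3  -0.03] w 1.006
shift [-38.7  91.5 539.9] turn [ 0.09 -0.04 -0.03]
```

```bash

python3 -m crank '[-8,8,48,0,0,0,-16,16,95,0,0,0,-24,24,142,0,0,0,-32,32,189,0,0,0,-38,40,236,0,0,0]' >/dev/null
python3 -m crank '[0,8,48,0,0,0,0,16,95,0,0,0,0,24,142,0,0,0,0,32,189,0,0,0,0,40,236,0,0,0]' >/dev/null
python3 to.py .589 -.215 .33 8.2
```

```text
t 4.3 pos [ 0.5697 -0.1489  0.3294] yaw 8.53 F [ 0.11 -0.01 -0.61] w 1.002
shift [-0.6  9.3 68.2] turn [ 0.33 -0.01 -0.04]
```

```bash

python3 -m crank '[0,5,34,0,0,0,0,9,68,0,0,0,0,9,68,0,0,0,0,9,68,0,0,0]' >/dev/null
cat >> h.py <<'E'
def fcloud(im):
    d=im['range_z']; v,u=np.nonzero(d>0); D=d[v,u].astype(float)
    a=(u-im['cx'])/im['fx']; b=(v-im['cy'])/im['fy']; th=np.hypot(a,b); k=np.where(th>1e-9,np.tan(np.minimum(th,1.45))/np.maximum(th,1e-9),1)
    C=np.c_[a*k*D,b*k*D,D]
    return (C-im['t'])@np.array(im['R']), im['color'][v,u].astype(int), np.c_[u,v]
E
python3 - <<'E'
from h import *
im=get_image('wrist'); save(im,'w1.png'); P,C,U=fcloud(im)
m=sel(P,(.589,-.215),.09,.165,.21)&(C.max(1)<70); B=P[m]; print(len(B),np.percentile(B[:,2],[5,50,95]),(B[:,:2].min(0)),B[:,:2].max(0))
print(cv2.minAreaRect(B[:,:2].astype(np.float32)), -np.array(im['R']).T@im['t'])
t=P[sel(P,(.589,-.215),.09,.165,.21)]; 
g=P[sel(P,(.589,-.215),.12,.001,.01)]; print('base',cv2.minAreaRect(g[:,:2].astype(np.float32)))
E
python3 to.py .589 -.215 .33 8.2
```

```text
3420 [0.1840802  0.18585026 0.18706861] [ 0.56985966 -0.27184291] [ 0.60438568 -0.15733895]
((0.5869141221046448, -0.2147706300020218), (0.01944674551486969, 0.11432503163814545), 8.803613662719727) [ 0.57830723 -0.1476113   0.47066032]
base ((0.5871458053588867, -0.20860424637794495), (0.23681972920894623, 0.2218009978532791), 5.657106876373291)
t 4.75 pos [ 0.5881 -0.2125  0.3289] yaw 8.51 F [0.64 0.24 0.3 ] w 0.998
shift [-1.1  0.5  2.6] turn [ 0.31 -0.04  0.02]
```

View pics/w1.png

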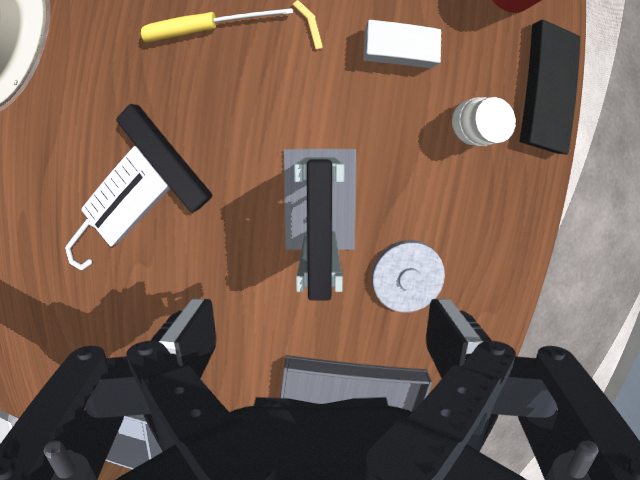

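The wrist view shows the scale's bar at (320,228), straight in its stand, with the larger look-alike at (150,180). The bar measures 19.4 x 114 mm with its top at 0.186, which matches the description. Going down to grip it.

```bash

python3 -m crank '[0,-1.5,2.5,0.3,0,0,45,-1.5,2.5,0.3,0,0,90,-1.5,2.5,0.3,0,0,120,-1.5,2.5,0.3,0,0,120,-1.5,2.5,0.3,0,0]' >/dev/null
python3 to.py .587 -.215 .155 8.8
python3 -m crank '[20,0,0,0,0,0,40,0,0,0,0,0,54,0,0,0,0,0,54,0,0,0,0,0]' 
python3 to.py .587 -.215 .155 8.8
```

```text
t 5.25 pos [ 0.5852 -0.2134  0.2057] yaw 8.31 F [-0.35  0.79  1.36] w 1.001
shift [50.7  1.8  2. ] turn [-0.49 -0.18  0.34]
time: 5.65
position: [0.587, -0.2151, 0.1549]
ee_rot: [1.102, 1.275, -1.103]
wrist_force: [-0.5, 0.6, -1.1]
width: 1.004
t 5.65 pos [ 0.587  -0.2151  0.1549] yaw 8.25 F [-0.46  0.64 -1.14] w 1.004
shift [-0.1 -0.  -0.1] turn [-0.55 -0.04  0.05]
```

```bash

python3 -m crank '[0,0,0,-0.5,0,0,0,0,0,-0.5,0,0,0,0,0,-0.5,0,0,0,0,0,-0.5,0,0]' 1 70 >/dev/null
python3 -m crank '[0,0,0,0,0,0,0,0,0,0,0,0,0,0,0,0,0,0,0,0,0,0,0,0]' 
python3 -m crank '[0,0,0,0,0,0,0,0,0,0,0,0,0,0,0,0,0,0,0,0,0,0,0,0]' 
python3 to.py .587 -.215 .155 8.8
```

```text
time: 6.45
position: [0.5874, -0.2159, 0.1558]
ee_rot: [1.097, 1.276, -1.096]
wrist_force: [-1.3, 0.6, 5.6]
width: 0.225
time: 6.85
position: [0.5874, -0.2159, 0.1559]
ee_rot: [1.097, 1.276, -1.096]
wrist_force: [-1.2, 0.7, 6.2]
width: 0.222
t 6.85 pos [ 0.5874 -0.2159  0.1559] yaw 8.7 F [-1.25  0.71  6.2 ] w 0.222
shift [ 0.9 -0.3 -0.9] turn [-0.1   0.01 -0.05]
```

```bash

python3 -m crank '[-5,0,0,0,0,0,-15,0,0,0,0,0,-28,0,0,0,0,0,-42,0,0,0,0,0,-56,0,0,0,0,0]' 
python3 -m crank '[-20,0,0,0,0,0,-45,0,0,0,0,0,-75,0,0,0,0,0,-105,0,0,0,0,0,-125,0,0,0,0,0]' >/dev/null 
python3 -m crank '[-10,0,0,0,0,0,-15,0,0,0,0,0,-20,0,0,0,0,0,-20,0,0,0,0,0,-20,0,0,0,0,0]'
python3 to.py .571 .20 .356 2
```

```text
time: 7.35
position: [0.5872, -0.2159, 0.2128]
ee_rot: [1.097, 1.277, -1.096]
wrist_force: [0.1, -0.3, -1.8]
width: 0.222
time: 8.35
position: [0.5869, -0.2156, 0.3554]
ee_rot: [1.096, 1.278, -1.097]
wrist_force: [0.4, 0.4, -2.4]
width: 0.226
t 8.35 pos [ 0.5869 -0.2156  0.3554] yaw 8.71 F [ 0.35  0.37 -2.35] w 0.226
shift [  -0.5   47.2 -413.2] turn [ 6.71 -0.02  0.07]
```

```bash

python3 -m crank '[0,2,-15,1,0,0,0,5,-45,2,0,0,0,9,-85,3,0,0,0,14,-125,5,0,0,0,19,-165,6.7,0,0]' >/dev/null
python3 to.py .571 .22 .356 2
python3 -m crank '[0,4,-42,0,0,0,0,8,-84,0,0,0,0,12,-126,0,0,0,0,15,-166,0,0,0,0,17,-200,0,0,0]' >/dev/null
python3 to.py .571 .22 .356 2
```

```text
t 8.85 pos [ 0.5804 -0.0484  0.3554] yaw 1.9 F [ 0.66  0.13 -1.89] w 0.222
shift [  -0.6   -0.6 -268.6] turn [-0.1   0.01  0.07]
t 9.35 pos [0.5905 0.1533 0.3552] yaw 2.08 F [-0.19 -0.26 -1.62] w 0.22
shift [ -0.8 -17.  -67.4] turn [0.08 0.01 0.08]
```

```bash

python3 -m crank '[0,-6,-25,0,0,0,10,-12,-50,0,0,0,30,-17,-65,0,0,0,55,-17,-67,0,0,0,75,-17,-67,0,0,0]' >/dev/null
python3 -m crank '[5,0,0,0,0,0,10,0,0,0,0,0,10,0,0,0,0,0,10,0,0,0,0,0,10,0,0,0,0,0]' >/dev/null
python3 to.py .571 .22 .27 2
python3 - <<'E'
from h import *
A=[]
for n in ('scene','side'):
    im=get_image(n); P,C,U=cloud(im)
    q=sel(P,(.571,.22),.045,.09,.17); W=P[q]
    a=(U[q].min(0)-12).tolist()+(U[q].max(0)+[12,45]).tolist(); print(n,a)
    h=W[W[:,2]<.155]; print('hook pts',len(h),h[np.argsort(h[:,2])][::max(1,len(h)//14)].round(4).tolist())
    print('tip/seat/foot exp px',[np.round(w2px(im,[.571,.22+d,.29-z])).tolist() for d,z in((-.016,.139),(0,.159),(0,.099))])
    for f in ('case_foot',): print([(np.round(r['position']),r['confidence']) for r in landmark_of(f,im)[:2]])
    q=sel(P,(.571,.163),.02,.085,.11)&(np.ptp(C,axis=1)<60); print('apex',np.median(P[q],0).round(4),q.sum())
    i=im['color'][...,::-1]; x0,y0=(330,200) if n=='scene' else(230,170); A.append(cv2.resize(i[y0:y0+150,x0:x0+100],(400,600),interpolation=cv2.INTER_CUBIC))
cv2.imwrite('pics/h1.png',np.hstack(A))
E
```

```text
t 10.35 pos [0.572 0.217 0.272] yaw 1.99 F [-0.5   0.12 -1.28] w 0.225
shift [ 2.  -0.9 -3. ] turn [-0.01 -0.04 -0.07]
scene [374, 266, 412, 338]
hook pts 86 [[0.5729, 0.2109, 0.1278], [0.5766, 0.217, 0.1316], [0.5755, 0.2157, 0.1325], [0.5739, 0.2246, 0.1331], [0.5715, 0.2112, 0.1346], [0.5736, 0.2079, 0.1358], [0.575, 0.2225, 0.137], [0.573, 0.2255, 0.1382], [0.5759, 0.2307, 0.1409], [0.5718, 0.2023, 0.1433], [0.5709, 0.2302, 0.1452], [0.5726, 0.2024, 0.1486], [0.575, 0.231, 0.1502], [0.5759, 0.2291, 0.1517], [0.5765, 0.2293, 0.1546]]
tip/seat/foot exp px [[389.0, 279.0], [394.0, 292.0], [398.0, 267.0]]
[(array([393., 266.]), 0.86), (array([337., 187.]), 0.86)]
apex [0.5736 0.1644 0.0934] 43
side [245, 179, 278, 253]
hook pts 56 [[0.5717, 0.2211, 0.1291], [0.5738, 0.2196, 0.1317], [0.5716, 0.2248, 0.1332], [0.5736, 0.219, 0.1348], [0.5723, 0.2, 0.1373], [0.5742, 0.2237, 0.1383], [0.5703, 0.2011, 0.1402], [0.5713, 0.2321, 0.1414], [0.5689, 0.1948, 0.1432], [0.5749, 0.1989, 0.1451], [0.5724, 0.2036, 0.1467], [0.5721, 0.2238, 0.1499], [0.574, 0.2265, 0.1509], [0.5737, 0.2007, 0.1528]]
tip/seat/foot exp px [[263.0, 202.0], [260.0, 207.0], [259.0, 184.0]]
[(array([297., 439.]), 0.96), (array([260., 185.]), 0.72)]
apex [0.5717 0.1629 0.0941] 31
```

View pics/h1.png

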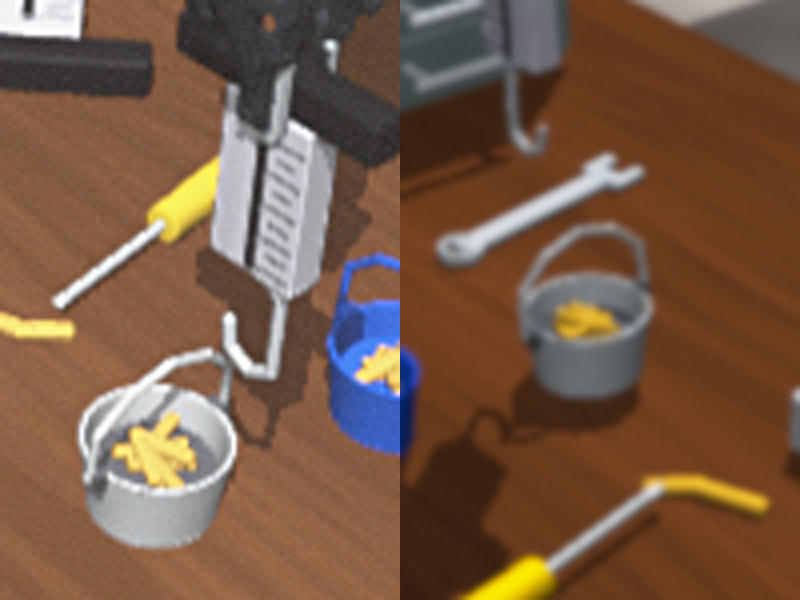

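The hook sits where expected: tip at y 0.201 and lowest point at z 0.127, with the wire's apex at (0.572, 0.163, ~0.096). Lowering it beside the bail, then passing the tip under the wire.

```bash

python3 -m crank '[10,-0.5,0,0,0,0,30,-0.5,0,0,0,0,50,-0.5,0,0,0,0,64,-0.5,0,0,0,0,69,-0.5,0,0,0,0]' >/dev/null
python3 -m crank '[0,0,0,0,0,0,0,0,5,0,0,0,0,0,14,0,0,0,0,0,24,0,0,0,0,0,34,0,0,0]' 
python3 -m crank '[0,0,8,0,0,0,0,0,14,0,0,0,0,0,18,0,0,0,0,0,19,0,0,0,0,0,19,0,0,0]' 
python3 to.py .571 .164 .203 2
python3 - <<'E'
from h import *
A=[]
for n in ('scene','side'):
    im=get_image(n)
    x0,y0=(320,225) if n=='scene' else(240,170); A.append(cv2.resize(im['color'][y0:y0+120,x0:x0+80,::-1],(400,600),interpolation=cv2.INTER_CUBIC))
cv2.imwrite('pics/h2.png',np.hstack(A))
E
```

```text
time: 11.55
position: [0.5725, 0.1817, 0.2027]
ee_rot: [1.184, 1.225, -1.183]
wrist_force: [-0.0, 0.1, -0.9]
width: 0.223
time: 12.05
position: [0.573, 0.1642, 0.2022]
ee_rot: [1.183, 1.226, -1.183]
wrist_force: [0.0, 0.2, -1.5]
width: 0.223
t 12.05 pos [0.573  0.1642 0.2022] yaw 2.01 F [ 0.01  0.2  -1.48] w 0.223
shift [-0.8 -2.   0.1] turn [ 0.01 -0.01  0.  ]
```

View pics/h2.png

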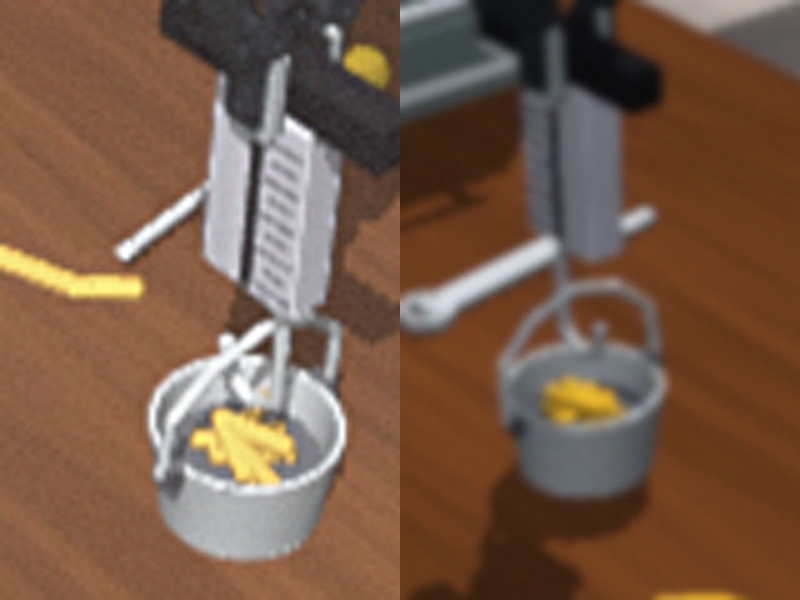

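The tip is past the wire: it shows at (225,345) in the left half and (600,330) in the right half, beyond the bail. Raising slowly, with averaged force readings.

```bash

cat > f.py <<'E'
from h import *
import sys
o=get_obs(); F=o['wrist_force']; open('f.log','a').write(f"{sys.argv[1]} {F[0]} {F[1]} {F[2]} {o['position'][2]} {o['time']}\n")
L=[l.split() for l in open('f.log')]; L=np.array([list(map(float,l[1:])) for l in L if l[0]==sys.argv[1]])
if len(sys.argv)>2: print(sys.argv[1],'n',len(L),'mean F',L[:,:3].mean(0).round(2),'sd',L[:,2].std().round(2),'z',L[-1,3].round(4),'t',L[-1,4],'pos',np.round(o['position'],4))
E
python3 -m crank '[-5,0,0,0,0,0,-12,0,0,0,0,0,-18,0,0,0,0,0,-22,0,0,0,0,0,-22,0,0,0,0,0]' >/dev/null
python3 -m crank '[0,0,0,0,0,0]' >/dev/null; python3 f.py b0
python3 -m crank '[0,0,0,0,0,0]' >/dev/null; python3 f.py b0
python3 -m crank '[0,0,0,0,0,0]' >/dev/null; python3 f.py b0
python3 -m crank '[0,0,0,0,0,0]' >/dev/null; python3 f.py b0
python3 -m crank '[0,0,0,0,0,0]' >/dev/null; python3 f.py b0
python3 -m crank '[0,0,0,0,0,0]' >/dev/null; python3 f.py b0
python3 -m crank '[0,0,0,0,0,0]' >/dev/null; python3 f.py b0
python3 -m crank '[0,0,0,0,0,0]' >/dev/null; python3 f.py b0 p; cat f.log
```

```text
b0 n 8 mean F [ 0.09 -0.24 -2.  ] sd 0.52 z 0.2242 t 13.45 pos [0.573  0.164  0.2242]
b0 0.32385933430963426 -0.6179140661033394 -1.6181936781351083 0.2243307936595563 12.75
b0 -0.07268170052940372 -0.27635343368998433 -2.158051173890822 0.2239998719902695 12.85
b0 0.14955279303102825 0.21507602930311231 -1.648574627367668 0.22394603201637 12.95
b0 -0.021721171706646142 -0.20759983785548766 -3.079403924663045 0.22398183890626874 13.05
b0 0.5237629725234053 -0.9558146167353323 -1.1891172751835986 0.22403990181231098 13.15
b0 -0.0016346953333705562 -0.04119810766758477 -2.016346924399353 0.22410598609012386 13.25
b0 0.08803838066652252 -0.3302855564786988 -2.095288222171687 0.2241341448366863 13.35
b0 -0.2313161391892814 0.2730771673817119 -2.1950402756558955 0.224203262129808 13.45
```

```bash

python3 -m crank '[-4,0,0,0,0,0,-8,0,0,0,0,0,-12,0,0,0,0,0,-16,0,0,0,0,0,-18,0,0,0,0,0]' >/dev/null
python3 -m crank '[0,0,0,0,0,0,0,0,0,0,0,0]' >/dev/null; python3 f.py a1
python3 -m crank '[0,0,0,0,0,0]' >/dev/null; python3 f.py a1
python3 -m crank '[0,0,0,0,0,0]' >/dev/null; python3 f.py a1
python3 -m crank '[0,0,0,0,0,0]' >/dev/null; python3 f.py a1
python3 -m crank '[0,0,0,0,0,0]' >/dev/null; python3 f.py a1
python3 -m crank '[0,0,0,0,0,0]' >/dev/null; python3 f.py a1
python3 -m crank '[0,0,0,0,0,0]' >/dev/null; python3 f.py a1
python3 -m crank '[0,0,0,0,0,0]' >/dev/null; python3 f.py a1 p
python3 - <<'E'
from h import *
A=[]
for n in ('scene','side'):
    im=get_image(n)
    x0,y0=(320,215) if n=='scene' else(240,160); A.append(cv2.resize(im['color'][y0:y0+120,x0:x0+80,::-1],(400,600),interpolation=cv2.INTER_CUBIC))
cv2.imwrite('pics/h3.png',np.hstack(A))
E
```

```text
a1 n 8 mean F [ 0.01 -0.17 -3.16] sd 0.31 z 0.2422 t 14.85 pos [0.5729 0.164  0.2422]
```

View pics/h3.png

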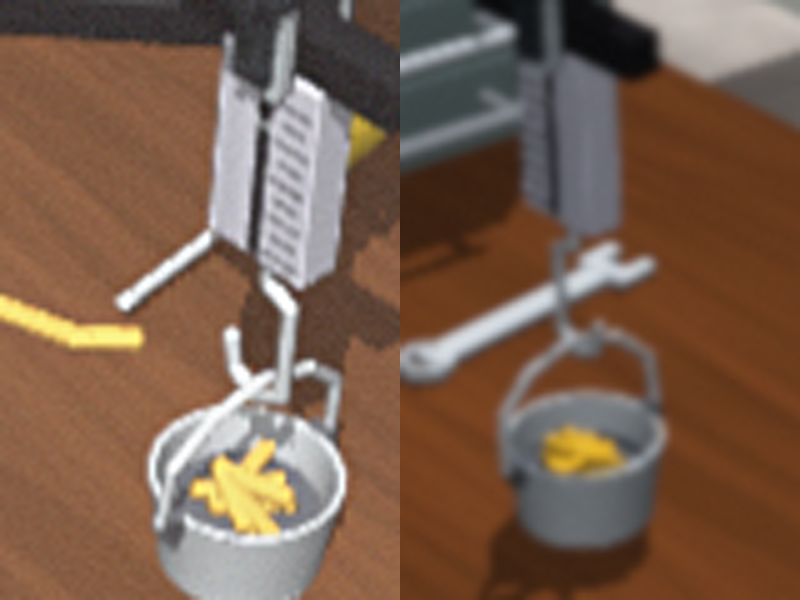

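The wire lies in the hook and the spring is drawn out slightly. The load is about 1.15 N at about 10 mm past contact, or roughly 8 mm/N. I'll go up 7 mm more for about 2 N.

```bash

python3 -m crank '[-2,0,0,0,0,0,-4,0,0,0,0,0,-6,0,0,0,0,0,-7,0,0,0,0,0,-7,0,0,0,0,0]' >/dev/null
python3 -m crank '[0,0,0,0,0,0]' >/dev/null; python3 f.py a2
python3 -m crank '[0,0,0,0,0,0]' >/dev/null; python3 f.py a2
python3 -m crank '[0,0,0,0,0,0]' >/dev/null; python3 f.py a2
python3 -m crank '[0,0,0,0,0,0]' >/dev/null; python3 f.py a2
python3 -m crank '[0,0,0,0,0,0]' >/dev/null; python3 f.py a2
python3 -m crank '[0,0,0,0,0,0]' >/dev/null; python3 f.py a2
python3 -m crank '[0,0,0,0,0,0]' >/dev/null; python3 f.py a2
python3 -m crank '[0,0,0,0,0,0]' >/dev/null; python3 f.py a2
python3 -m crank '[0,0,0,0,0,0]' >/dev/null; python3 f.py a2
python3 -m crank '[0,0,0,0,0,0]' >/dev/null; python3 f.py a2
python3 -m crank '[0,0,0,0,0,0]' >/dev/null; python3 f.py a2
python3 -m crank '[0,0,0,0,0,0]' >/dev/null; python3 f.py a2
python3 -m crank '[0,0,0,0,0,0]' >/dev/null; python3 f.py a2
python3 -m crank '[0,0,0,0,0,0]' >/dev/null; python3 f.py a2
python3 -m crank '[0,0,0,0,0,0]' >/dev/null; python3 f.py a2 p
```

```text
a2 n 15 mean F [-0.39 -0.06 -3.58] sd 0.59 z 0.2492 t 16.95 pos [0.573  0.1641 0.2492]
```

```bash

python3 -m crank '[-1,0,0,0,0,0,-2,0,0,0,0,0,-3,0,0,0,0,0,-3.5,0,0,0,0,0,-3.5,0,0,0,0,0]' >/dev/null
python3 -m crank '[0,0,0,0,0,0]' >/dev/null; python3 f.py a3
python3 -m crank '[0,0,0,0,0,0]' >/dev/null; python3 f.py a3
python3 -m crank '[0,0,0,0,0,0]' >/dev/null; python3 f.py a3
python3 -m crank '[0,0,0,0,0,0]' >/dev/null; python3 f.py a3
python3 -m crank '[0,0,0,0,0,0]' >/dev/null; python3 f.py a3
python3 -m crank '[0,0,0,0,0,0]' >/dev/null; python3 f.py a3
python3 -m crank '[0,0,0,0,0,0]' >/dev/null; python3 f.py a3
python3 -m crank '[0,0,0,0,0,0]' >/dev/null; python3 f.py a3
python3 -m crank '[0,0,0,0,0,0]' >/dev/null; python3 f.py a3
python3 -m crank '[0,0,0,0,0,0]' >/dev/null; python3 f.py a3
python3 -m crank '[0,0,0,0,0,0]' >/dev/null; python3 f.py a3
python3 -m crank '[0,0,0,0,0,0]' >/dev/null; python3 f.py a3
python3 -m crank '[0,0,0,0,0,0]' >/dev/null; python3 f.py a3
python3 -m crank '[0,0,0,0,0,0]' >/dev/null; python3 f.py a3
python3 -m crank '[0,0,0,0,0,0]' >/dev/null; python3 f.py a3 p
```

```text
a3 n 15 mean F [-0.55 -0.16 -3.99] sd 0.45 z 0.2527 t 18.95 pos [0.573  0.1641 0.2527]
```

The scale carries 1.99 N with the pail standing, and k is about 0.1 N/mm. I'll save reference images to track the pail's height and keep raising in small steps.

```bash

cat > ht.py <<'E'
# pail height/lateral change since reference, by ECC tracking in both cameras
from h import *; import sys,os,pickle
out=[]
r=pickle.load(open('ref.pkl','rb')) if os.path.exists('ref.pkl') else {}
cen=np.array([.572,.159,.0])
for n in ('scene','side'):
    im=get_image(n); g=cv2.GaussianBlur(cv2.cvtColor(im['color'],cv2.COLOR_RGB2GRAY),(0,0),.8).astype(np.float32)
    if n not in r: r[n]=g
    u,v=w2px(im,cen+[0,0,.02]); s=np.array(w2px(im,cen+[0,0,.03]))-w2px(im,cen+[0,0,.02])
    x0,x1,y0,y1=int(u-22),int(u+22),int(v-10),int(v+20)
    T=r[n][y0:y1,x0:x1]; best=None
    for k in range(0,4):   # start guesses 0,10,20,30 mm
        M=np.float32([[1,0,x0+s[0]*k],[0,1,y0+s[1]*k]])
        try: c,M=cv2.findTransformECC(T,g,M,cv2.MOTION_TRANSLATION,(3,100,1e-5),None,1)
        except cv2.error: continue
        if best is None or c>best[0]: best=(c,M[0,2]-x0,M[1,2]-y0)
    out.append((n,round(best[0],3),'dpx',np.round(best[1:],2).tolist(),'dz_mm',round(float(np.dot(best[1:],s)/(s@s)*10),1)))
pickle.dump(r,open('ref.pkl','wb')); o=get_obs(); print(out,'t',o['time'],'z',round(o['position'][2],4))
E
python3 ht.py
python3 -m crank '[-1,0,0,0,0,0,-3,0,0,0,0,0,-5,0,0,0,0,0,-7,0,0,0,0,0,-9,0,0,0,0,0]' >/dev/null
python3 ht.py; python3 f.py u1 p
python3 -m crank '[-1.5,0,0,0,0,0,-3,0,0,0,0,0,-4.5,0,0,0,0,0,-6,0,0,0,0,0,-7,0,0,0,0,0]' >/dev/null
python3 ht.py; python3 f.py u2 p

```

```text
[('scene', 1.0, 'dpx', [0.0, 0.0], 'dz_mm', 0.0), ('side', 1.0, 'dpx', [0.0, 0.0], 'dz_mm', 0.0)] t 19.05 z 0.2527
[('scene', 1.0, 'dpx', [-0.009999999776482582, 0.009999999776482582], 'dz_mm', -0.0), ('side', 1.0, 'dpx', [-0.009999999776482582, 0.009999999776482582], 'dz_mm', -0.0)] t 19.65 z 0.2619
u1 n 1 mean F [-0.48  0.06 -4.8 ] sd 0.0 z 0.2619 t 19.65 pos [0.573  0.1641 0.2619]
[('scene', 1.0, 'dpx', [-0.0, -0.0], 'dz_mm', 0.0), ('side', 1.0, 'dpx', [0.019999999552965164, -0.0], 'dz_mm', -0.0)] t 20.25 z 0.2688
u2 n 1 mean F [ 0.11  0.03 -6.13] sd 0.0 z 0.2688 t 20.25 pos [0.5729 0.1641 0.2688]
```

```bash

python3 -m crank '[-1.5,0,0,0,0,0,-3,0,0,0,0,0,-4.5,0,0,0,0,0,-6,0,0,0,0,0,-7,0,0,0,0,0]' >/dev/null
python3 ht.py; python3 f.py u3 p
python3 -m crank '[-1.5,0,0,0,0,0,-3,0,0,0,0,0,-4.5,0,0,0,0,0,-6,0,0,0,0,0,-7,0,0,0,0,0]' >/dev/null
python3 ht.py; python3 f.py u4 p

```

```text
[('scene', 0.999, 'dpx', [-0.009999999776482582, -0.009999999776482582], 'dz_mm', 0.0), ('side', 0.999, 'dpx', [0.009999999776482582, -0.029999999329447746], 'dz_mm', 0.1)] t 20.85 z 0.2758
u3 n 1 mean F [-0.7  -0.05 -6.6 ] sd 0.0 z 0.2758 t 20.85 pos [0.5729 0.1641 0.2758]
[('scene', 0.997, 'dpx', [-0.05000000074505806, 0.03999999910593033], 'dz_mm', -0.1), ('side', 0.998, 'dpx', [-0.029999999329447746, -0.07999999821186066], 'dz_mm', 0.2)] t 21.45 z 0.2829
u4 n 1 mean F [ 0.34 -0.03 -6.91] sd 0.0 z 0.2829 t 21.45 pos [0.573  0.1641 0.2829]
```

```bash

python3 -m crank '[-1.5,0,0,0,0,0,-3,0,0,0,0,0,-4.5,0,0,0,0,0,-6,0,0,0,0,0,-7,0,0,0,0,0]' >/dev/null
python3 ht.py; python3 f.py u5 p
python3 -m crank '[-1,0,0,0,0,0,-2,0,0,0,0,0,-3,0,0,0,0,0,-4,0,0,0,0,0,-5,0,0,0,0,0]' >/dev/null
python3 ht.py; python3 f.py u6 p

```

```text
[('scene', 0.992, 'dpx', [0.27000001072883606, 0.4699999988079071], 'dz_mm', -1.2), ('side', 0.997, 'dpx', [-0.10999999940395355, -0.6299999952316284], 'dz_mm', 1.9)] t 22.05 z 0.2898
u5 n 1 mean F [ 0.01 -0.34 -7.62] sd 0.0 z 0.2898 t 22.05 pos [0.573  0.1641 0.2898]
[('scene', 0.974, 'dpx', [-0.09000000357627869, -0.20999999344348907], 'dz_mm', 0.6), ('side', 0.991, 'dpx', [0.14000000059604645, -2.2899999618530273], 'dz_mm', 6.7)] t 22.65 z 0.2948
u6 n 1 mean F [ 0.21  0.62 -7.43] sd 0.0 z 0.2948 t 22.65 pos [0.573  0.1641 0.2948]
```

```bash

python3 - <<'E'
s=open('ht.py').read()
s=s.replace("out=[]","out=[];J=[];b=[]").replace("    out.append(","    J.append(np.array([np.array(w2px(im,cen+d))-w2px(im,cen) for d in np.eye(3)*.01]).T/10); b+=list(best[1:])\n    out.append(")
s=s.replace("print(out,","J=np.vstack(J); X=np.linalg.lstsq(J,np.array(b),rcond=None)[0]; print('dXYZ mm',X.round(1),'res',(J@X-b).round(2),'cc',[q[1] for q in out],")
open('ht.py','w').write(s)
E
python3 ht.py; python3 f.py u6 p
```

```text
dXYZ mm [2.4 2.3 4.9] res [ 0.1  -0.01  0.12  0.01] cc [0.974, 0.991] t 22.75 z 0.2947
u6 n 2 mean F [ 0.02  0.83 -7.82] sd 0.39 z 0.2947 t 22.75 pos [0.573  0.1641 0.2947]
```

```bash

python3 -m crank '[-1,0,0,0,0,0,-2,0,0,0,0,0,-3.5,0,0,0,0,0,-5,0,0,0,0,0,-6.5,0,0,0,0,0]' >/dev/null
python3 ht.py
python3 -m crank '[-1,0,0,0,0,0,-1.5,0,0,0,0,0,-1.5,0,0,0,0,0,-1.5,0,0,0,0,0,-1.5,0,0,0,0,0]' >/dev/null
python3 ht.py; python3 f.py u7
python3 -m crank '[0,0,0,0,0,0,0,0,0,0,0,0,0,0,0,0,0,0]' >/dev/null
python3 ht.py; python3 f.py u7 
python3 -m crank '[0,0,0,0,0,0,0,0,0,0,0,0,0,0,0,0,0,0]' >/dev/null
python3 ht.py; python3 f.py u7 p
python3 - <<'E'
from h import *
A=[]
for n in ('scene','side'):
    im=get_image(n)
    x0,y0=(320,200) if n=='scene' else(240,150); A.append(cv2.resize(im['color'][y0:y0+150,x0:x0+100,::-1],(400,600),interpolation=cv2.INTER_CUBIC))
cv2.imwrite('pics/h4.png',np.hstack(A))
E
```

```text
dXYZ mm [ 2.6  2.5 11.4] res [ 0.03 -0.    0.04  0.  ] cc [0.97, 0.985] t 23.35 z 0.3015
dXYZ mm [ 2.1  2.  12.2] res [ 0.03 -0.    0.03  0.  ] cc [0.972, 0.985] t 23.95 z 0.3026
dXYZ mm [ 2.2  2.2 12.4] res [ 0.06 -0.    0.07  0.01] cc [0.972, 0.984] t 24.35 z 0.3027
dXYZ mm [ 2.2  2.2 12.3] res [ 0.07 -0.    0.09  0.01] cc [0.972, 0.983] t 24.75 z 0.3027
u7 n 3 mean F [-0.22  0.25 -7.27] sd 0.41 z 0.3027 t 24.75 pos [0.5729 0.1641 0.3027]
```

View pics/h4.png

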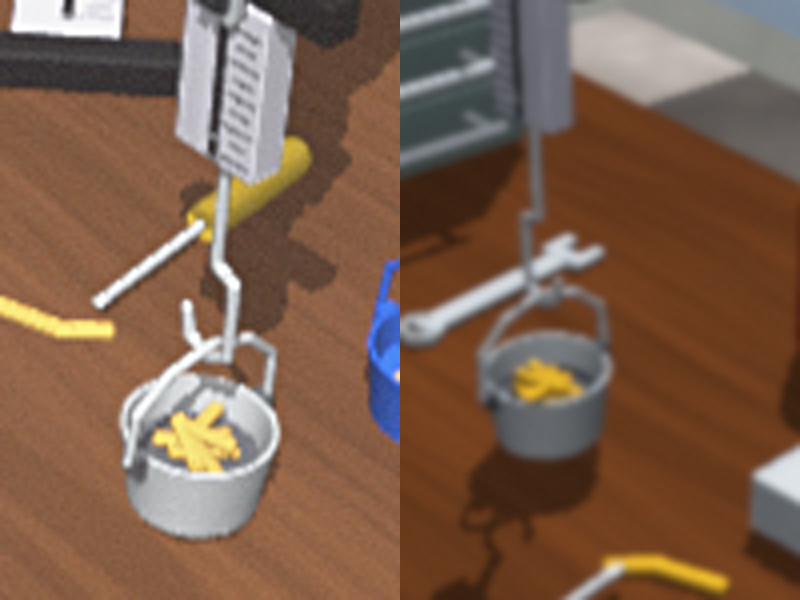

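The pail hangs level and still, about 12 mm clear, with a load of about 5.4 N. I'll hold a little longer, then lower gently.

```bash

python3 -m crank '[0,0,0,0,0,0,0,0,0,0,0,0,0,0,0,0,0,0,0,0,0,0,0,0,0,0,0,0,0,0]' >/dev/null
python3 -m crank '[0,0,0,0,0,0,0,0,0,0,0,0,0,0,0,0,0,0,0,0,0,0,0,0,0,0,0,0,0,0]' >/dev/null
python3 ht.py
python3 -m crank '[0.7,0,0,0,0,0,1.7,0,0,0,0,0,2.7,0,0,0,0,0,3.7,0,0,0,0,0,4.7,0,0,0,0,0]' >/dev/null
python3 -m crank '[1,0,0,0,0,0,2,0,0,0,0,0,3,0,0,0,0,0,4,0,0,0,0,0,5,0,0,0,0,0]' >/dev/null
python3 ht.py
python3 -m crank '[1,0,0,0,0,0,2,0,0,0,0,0,3,0,0,0,0,0,4,0,0,0,0,0,5,0,0,0,0,0]' >/dev/null
python3 -m crank '[1.5,0,0,0,0,0,3,0,0,0,0,0,4.5,0,0,0,0,0,6,0,0,0,0,0,7.5,0,0,0,0,0]' >/dev/null
python3 ht.py; python3 f.py d1 p
```

```text
dXYZ mm [ 2.2  2.1 12.2] res [ 0.06 -0.    0.07  0.01] cc [0.971, 0.983] t 25.95 z 0.3027
dXYZ mm [2.  2.  1.7] res [ 0.07 -0.    0.08  0.01] cc [0.976, 0.993] t 27.05 z 0.2928
dXYZ mm [2.5 2.9 1.4] res [ 0.13 -0.01  0.16  0.01] cc [0.975, 0.994] t 28.15 z 0.2803
d1 n 1 mean F [ 0.02  0.42 -7.48] sd 0.0 z 0.2803 t 28.15 pos [0.5729 0.1641 0.2803]
```

```bash

python3 -m crank '[1.5,0,0,0,0,0,3,0,0,0,0,0,4.5,0,0,0,0,0,6,0,0,0,0,0,7.5,0,0,0,0,0]' >/dev/null
python3 ht.py
python3 -m crank '[2,0,0,0,0,0,4,0,0,0,0,0,6,0,0,0,0,0,8,0,0,0,0,0,10,0,0,0,0,0]' >/dev/null
python3 -m crank '[2,0,0,0,0,0,4,0,0,0,0,0,6,0,0,0,0,0,8,0,0,0,0,0,10,0,0,0,0,0]' >/dev/null
python3 ht.py; python3 f.py d2 p
python3 -m crank '[3,0,0,0,0,0,6,0,0,0,0,0,9,0,0,0,0,0,12,0,0,0,0,0,14,0,0,0,0,0]' >/dev/null
python3 ht.py; python3 f.py d3 p
```

```text
dXYZ mm [2.6 3.1 1.3] res [ 0.1  -0.01  0.13  0.01] cc [0.975, 0.995] t 28.75 z 0.2728
dXYZ mm [4.1 3.5 0.3] res [ 0.1  -0.01  0.13  0.01] cc [0.979, 0.996] t 29.85 z 0.2528
d2 n 1 mean F [ 1.83  0.44 -4.24] sd 0.0 z 0.2528 t 29.85 pos [0.5729 0.164  0.2528]
dXYZ mm [4.2 3.5 0.2] res [ 0.1  -0.01  0.12  0.01] cc [0.978, 0.995] t 30.45 z 0.2386
d3 n 1 mean F [ 0.17 -0.49 -3.16] sd 0.0 z 0.2386 t 30.45 pos [0.5727 0.164  0.2386]
```

```bash

python3 -m crank '[5,0,0,0,0,0,12,0,0,0,0,0,20,0,0,0,0,0,28,0,0,0,0,0,36,0,0,0,0,0]' >/dev/null
python3 -m crank '[0,0,0,0,0,0,0,0,0,0,0,0]' >/dev/null
python3 ht.py; python3 f.py d4 p
python3 - <<'E'
from h import *
A=[]
for n in ('scene','side'):
    im=get_image(n); P,C,U=cloud(im)
    q=sel(P,(.571,.165),.012,.085,.115)&(np.ptp(C,axis=1)<60); print(np.median(P[q],0).round(4),q.sum(),P[q].max(0))
    x0,y0=(320,225) if n=='scene' else(240,170); A.append(cv2.resize(im['color'][y0:y0+120,x0:x0+80,::-1],(400,600),interpolation=cv2.INTER_CUBIC))
cv2.imwrite('pics/h5.png',np.hstack(A))
E
```

```text
dXYZ mm [4.2 3.5 0.2] res [ 0.11 -0.01  0.14  0.01] cc [0.975, 0.993] t 31.25 z 0.2032
d4 n 1 mean F [ 0.01 -0.19 -1.8 ] sd 0.0 z 0.2032 t 31.25 pos [0.5732 0.1641 0.2032]
[0.5755 0.1641 0.0974] 33 [0.58216438 0.17622941 0.11411424]
[0.5725 0.1664 0.0974] 37 [0.58203195 0.17539658 0.11448155]
```

View pics/h5.png

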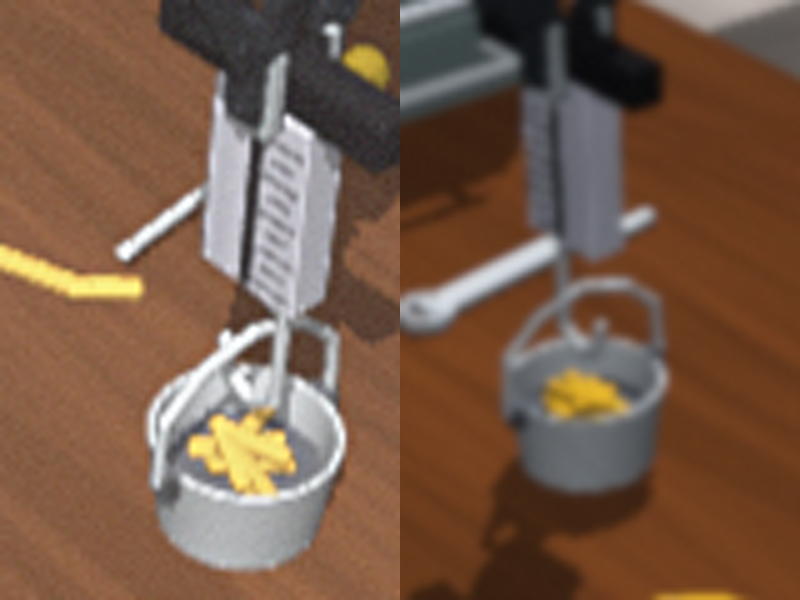

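The pail stands and the hook is free below the wire. Withdrawing to +y and then going up.

```bash

python3 -m crank '[1,0,-4,0,0,0,1,0,-14,0,0,0,1,0,-26,0,0,0,1,0,-40,0,0,0,1,0,-56,0,0,0]'
python3 -m crank '[0,0,-4,0,0,0,-5,0,-4,0,0,0,-30,0,-4,0,0,0,-65,0,-4,0,0,0,-105,0,-4,0,0,0]' >/dev/null
python3 -m crank '[-30,0,0,0,0,0,-48,0,0,0,0,0,-50,0,0,0,0,0,-50,0,0,0,0,0]' >/dev/null
python3 ht.py; python3 to.py .5872 -.2159 .356 8.7
```

```text
time: 31.85
position: [0.5709, 0.2217, 0.202]
ee_rot: [1.183, 1.226, -1.183]
wrist_force: [0.7, -0.0, -2.4]
width: 0.223
dXYZ mm [4.1 3.5 0.2] res [ 0.1  -0.01  0.13  0.01] cc [0.978, 0.994] t 32.85 z 0.3557
t 32.85 pos [0.5702 0.2236 0.3557] yaw 1.99 F [ 0.57 -0.53 -2.18] w 0.226
shift [1.000e-01 1.700e+00 4.399e+02] turn [-6.71  0.05  0.11]
```

```bash

python3 -m crank '[0,0,15,-1,0,0,0,0,50,-3,0,0,0,1,95,-5,0,0,0,1,140,-6.7,0,0,0,1,185,-6.7,0,0]' >/dev/null
python3 to.py .5872 -.2159 .356 8.7
python3 -m crank '[0,-5,45,0,0,0,0,-10,90,0,0,0,0,-15,135,0,0,0,0,-20,175,0,0,0,0,-25,210,0,0,0]' >/dev/null
python3 to.py .5872 -.2159 .356 8.7
```

```text
t 33.35 pos [0.5776 0.0374 0.3556] yaw 8.78 F [ 0.81  0.19 -1.69] w 0.222
shift [-2.000e-01 -2.920e+01  2.518e+02] turn [0.08 0.02 0.12]
t 33.85 pos [ 0.5846 -0.1746  0.3556] yaw 8.63 F [ 1.08 -0.11 -1.61] w 0.221
shift [-0.4 -3.6 41.3] turn [-0.07 -0.    0.13]
```

```bash

python3 -m crank '[0,-2,25,0,0,0,0,-3.6,38,0,0,0,0,-3.6,41.3,0,0,0,0,-3.6,41.3,0,0,0,0,-3.6,41.3,0,0,0]' >/dev/null
python3 to.py .5872 -.2159 .356 8.7
python3 - <<'E'
from h import *
for n in ('scene','side'):
    im=get_image(n); P,C,U=cloud(im)
    m=sel(P,(.587,-.216),.07,.34,.40)&(C.max(1)<60); B=P[m]; print(n,len(B))
    # case: bright points
    W=P[sel(P,(.587,-.216),.04,.25,.36)&(C.min(1)>110)]; print('case z',np.percentile(W[:,2],[0.5,2,50]).round(4),W.mean(0).round(4))
    f=landmark_of('case_foot',im)[:3]; print([(np.round(q['position'],1),round(q['confidence'],2)) for q in f],'exp',np.round(w2px(im,[.587,-.216,.277]),1))
    # hook lateral
    H=P[sel(P,(.587,-.216),.035,.205,.262)]; print('hook',H.mean(0).round(4),'zmin',np.percentile(H[:,2],2).round(4),len(H))
E
```

```text
t 34.35 pos [ 0.5884 -0.2117  0.3565] yaw 8.82 F [-0.02  0.45 -1.11] w 0.224
shift [ 0.5 -1.8  3.9] turn [ 0.12 -0.06  0.03]
scene 469
case z [0.2522 0.2615 0.3158] [ 0.5939 -0.2029  0.3149]
[(array([254.9, 141.3]), 0.92), (array([338.9, 189.2]), 0.69), (array([395.6, 401.1]), 0.22)] exp [256.7 138.1]
hook [ 0.5894 -0.2091  0.2324] zmin 0.214 90
side 923
case z [0.2817 0.2838 0.3271] [ 0.5848 -0.2313  0.3248]
[(array([296.1, 437.8]), 0.87), (array([404.1, 214.3]), 0.62)] exp [404.9 217.8]
hook [ 0.5875 -0.2108  0.2331] zmin 0.2157 130
```

```bash

python3 -m crank '[0,-1,2,0,0,0,0,-1.2,3,0,0,0,0,-1.2,3,0,0,0,0,-1.2,3,0,0,0]' >/dev/null
python3 to.py .5872 -.2159 .356 8.7
python3 -m crank '[0,0,0,0,0,0,0,0,0,0,0,0]' >/dev/null
python3 to.py .5872 -.2159 .356 8.7
```

```text
t 34.95 pos [ 0.5873 -0.2168  0.357 ] yaw 8.7 F [-0.38  0.75 -2.28] w 0.22
shift [ 1.  -0.  -0.9] turn [-0.    0.   -0.01]
t 35.15 pos [ 0.5874 -0.2167  0.357 ] yaw 8.7 F [ 0.77 -0.74 -1.95] w 0.223
shift [ 1.  -0.1 -0.8] turn [ 0. -0. -0.]
```

Within 1 mm. Lowering into the stand.

```bash

python3 -m crank '[10,0,-0.8,0,0,0,35,0,-0.8,0,0,0,65,0,-0.8,0,0,0,95,0,-0.8,0,0,0,115,0,-0.8,0,0,0]' 
python3 -m crank '[15,0,0,0,0,0,28,0,0,0,0,0,40,0,0,0,0,0,50,0,0,0,0,0,58,0,0,0,0,0]' 
python3 to.py .5874 -.2159 .1559 8.7
python3 -m crank '[6,0,0,0,0,0,12,0,0,0,0,0,16,0,0,0,0,0,19,0,0,0,0,0,21,0,0,0,0,0]' 
python3 -m crank '[2,0,0,0,0,0,4,0,0,0,0,0,5,0,0,0,0,0,5,0,0,0,0,0]' 
python3 to.py .5874 -.2159 .1559 8.7
```

```text
time: 35.65
position: [0.5863, -0.2153, 0.2393]
ee_rot: [1.096, 1.28, -1.098]
wrist_force: [1.0, 0.9, -2.1]
width: 0.222
time: 36.15
position: [0.5874, -0.216, 0.1835]
ee_rot: [1.097, 1.277, -1.096]
wrist_force: [0.6, 0.6, -0.4]
width: 0.226
t 36.15 pos [ 0.5874 -0.216   0.1835] yaw 8.71 F [ 0.62  0.56 -0.41] w 0.226
shift [27.6  0.  -0.1] turn [ 0.01  0.01 -0.02]
time: 36.65
position: [0.5873, -0.2159, 0.1629]
ee_rot: [1.097, 1.277, -1.096]
wrist_force: [0.4, -0.1, -2.0]
width: 0.224
time: 37.05
position: [0.5872, -0.2159, 0.1579]
ee_rot: [1.096, 1.277, -1.097]
wrist_force: [0.0, -0.1, -1.5]
width: 0.22
t 37.05 pos [ 0.5872 -0.2159  0.1579] yaw 8.71 F [ 0.03 -0.14 -1.51] w 0.22
shift [2.  0.2 0. ] turn [ 0.01 -0.    0.  ]
```

```bash

python3 -m crank '[0.7,0,0,0,0,0,1.4,0,0,0,0,0,2,0,0,0,0,0,2,0,0,0,0,0]' 
python3 -m crank '[0.5,0,0,0,0,0,1,0,0,0,0,0,1,0,0,0,0,0]' 
```

```text
time: 37.45
position: [0.5873, -0.2159, 0.156]
ee_rot: [1.097, 1.277, -1.096]
wrist_force: [-0.7, -0.0, -1.8]
width: 0.225
time: 37.75
position: [0.5873, -0.2159, 0.1559]
ee_rot: [1.097, 1.277, -1.096]
wrist_force: [-2.0, 1.4, 7.1]
width: 0.225
```

The bar rests on the posts (Fz +7 N, at the same height as when it was picked up). Releasing and retreating.

```bash

python3 -m crank '[0,0,0,0,0,0,0,0,0,0,0,0,0,0,0,0,0,0,0,0,0,0,0,0,0,0,0,0,0,0]' 0
python3 -m crank '[0,0,0,0,0,0,0,0,0,0,0,0,-5,0,0,0,0,0,-20,0,0,0,0,0,-45,0,0,0,0,0]'
python3 -m crank '[-35,0,0,0,0,0,-70,0,0,0,0,0,-105,0,0,0,0,0,-125,0,0,0,0,0,-125,0,0,0,0,0]'
python3 - <<'E'
from h import *
im=get_image('wrist'); P,C,U=fcloud(im)
B=P[sel(P,(.589,-.215),.09,.165,.21)&(C.max(1)<70)]; print(len(B),np.percentile(B[:,2],[5,50,95]),cv2.minAreaRect(B[:,:2].astype(np.float32)))
A=[]
for n in ('scene','side'):
    im=get_image(n); A.append(cv2.resize(im['color'][130:400,:,::-1] if n=='scene' else im['color'][130:400,150:520,::-1],(400,300) if n=='scene' else (400,300)))
cv2.imwrite('pics/end.png',np.hstack(A))
E
python3 ht.py
```

```text
time: 38.25
position: [0.5873, -0.216, 0.1549]
ee_rot: [1.096, 1.277, -1.097]
wrist_force: [0.1, 0.1, -0.1]
width: 0.999
time: 38.75
position: [0.5866, -0.2157, 0.2003]
ee_rot: [1.096, 1.279, -1.098]
wrist_force: [0.9, -1.0, -0.9]
width: 0.997
time: 39.25
position: [0.5883, -0.2169, 0.3295]
ee_rot: [1.098, 1.271, -1.093]
wrist_force: [-0.5, -0.2, 0.5]
width: 1.0
3362 [0.18425389 0.18586377 0.18710817] ((0.5872770547866821, -0.2150799036026001), (0.019315697252750397, 0.11442039906978607), 8.596796035766602)
dXYZ mm [4.1 3.4 0.2] res [ 0.1  -0.01  0.12  0.01] cc [0.978, 0.994] t 39.5 z 0.3242
```

View pics/end.png

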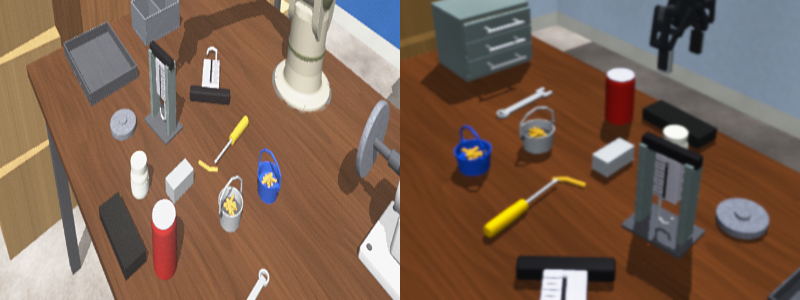

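The scale is back within 1 mm of where it hung, the pail stands about 5 mm from its spot, and the gripper is clear. Handing in.

```bash
python3 -m crank '[0,0,0,0,0,0,0,0,0,0,0,0]' >/dev/null; python3 -c "
from rig import *; print(hand_in())"
```

```text
the job is handed in; nothing more can be done
None
```

The pail is weighed and the job is handed in; `hand_in()` gives no verdict, so the figures below are my own checks.

- **Standing load:** I hooked the bail and drew up until the mean wrist force showed 1.99 N with the pail still standing. I held that for about 1.5 s. Just before it there was a similar hold at about 1.6 N.
- **Weight:** lifted clear, the pail read about 5.4 N. That is the mean of three force readings that scatter by about 0.4 N.
- **Lift:** it hung level and still, about 12 mm clear of the bench, for about two seconds. Then I lowered it and unhooked.
- **Pail at the end:** it stands on the bench, off the hook, about 5 mm from its spot.
- **Scale at the end:** its bar is back within 1 mm and 0.3° of where it hung at the start, at the same height, with the gripper clear.
- **Bystanders:** they look unmoved in the last picture; I did not measure them.
- **Disagreement:** at lift-off the two cameras gave different heights (0.6 and 6.7 mm). The pail had shifted a few millimetres sideways, and solving for height and shift together left residuals of about 0.1 pixel.
- **Time:** the run took about 40 s of the 72 s allowed.

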